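# Free the old bearing from the ratchet clamp

## Robot

A 6-joint arm with a two-finger parallel gripper is mounted at the origin on the work surface. World frame = base frame: x ahead of the robot, y to its left, z up, the work surface at z = 0. Lengths are in m, angles in rad, forces in N, time in s.
With the tool pointing down it reaches from about 0.4 to 0.825 m from the base axis. Payload 7 kg.
Tool frame: the origin (TCP) lies on the front face of the gripper's body, between the roots of the fingers; the fingertips stand 73 mm ahead of it and the grasp point (between the pads) lies r.grasp_offset ahead of it (r.grasp_offset is the distance from the TCP to the grasp point, in m); z points along the fingers, y is the line along which they close (so a half turn about z gives the same grasp; the last joint's range is limited). The gripper opens to 85 mm and grips with 20 to 120 N. Pads are 22 mm wide; open, the fingers measure 114 mm over their backs; the gripper's body (76 mm by 85 mm) begins 54 mm behind the grasp point. The pads swing forward as they close: fully open they stand 13 mm farther back than shut.
Start: joints at [-1.016, 0.359, 0.012, 0, -1.224, -0.288], TCP at [0.178, -0.651, 0.304] pointing down, gripper open.
Joint ranges: [-3.07, 3.07], [-1.43, 2.12], [-1.02, 1.25], [-3.03, 1.67], [-3.05, -0], [-3.03, 3.03]. Speed limits (rad/s): [2.39, 2.39, 3.01, 3.14, 3.14, 3.14].

## Interface

Orientations are given as a rotation vector (axis times angle).
In Python, from cell import r gives the robot as it stands. Calls block until the motion is done:
- r.movep(position, orientation): joint-space move of the TCP to a pose.
- r.move_linear(position, v=0.15, orientation=None, contact_N=None): straight line of the TCP; orientation=None keeps the orientation; v is the mean speed in m/s. With contact_N (N) it stops when the force on the tool has changed by that much, and returns True; else False.
- r.move_j(angles): joint-space move.
- r.move_gripper(opening): opening from 0.0 (shut) to 1.0 (fully open); the grip force is fixed at half the most; returns when the fingers have stopped.
- r.hold(seconds).
- r.solve_ik(position, orientation): joint angles nearest the present ones, or None.
- r.sense(): the state.
- r.camera(name): name is "scene" or "top"; returns a dict with "color" (400x640x3 uint8, blue, green, red), "fovy" (degrees; the focal length in pixels is half the picture's height over the tangent of half this angle, whatever the lens; pixels are square), "cx", "cy" (the principal point, pixels), "k1" (the pictures are not rectified: a ray, as slopes to the right and down, at radius r is drawn at 1 + k1 r^2 times it, then the intrinsics apply), "rvec" (rotation vector, rad) and "tvec" (3), from world to camera coordinates, as OpenCV has them. Camera axes: x right, y down, z forward; pixel columns grow to the right and rows downward; lengths in m; the calibration is good to about 2 mm. A picture is of the moment at which its call begins. There is no depth.
A pose or a line that the arm cannot do raises r.MotionError and nothing moves.
- r.close_job(): hands the job in; it is judged then, once.
The state is a dict: "clock": time; "q": joint angles; "qvel": joint speeds; "tau": joint torques, N m; "ee_pos": TCP position; "orientation": TCP orientation; "force": force on the tool from outside, world axes, zero at the start; "moment": the same for the moment, N m; "opening": opening from 0.0 (shut) to 1.0 (fully open); "grasp_force": force on a finger pad.
Only numpy, scipy, OpenCV 4.12 (cv2) and the standard library are available. Lean on these libraries where they do the work, as an engineer would, in place of code of your own. Each camera call takes 0.05 s, during which the arm holds its last target. There are 200 camera calls.

## Task

The old black bearing is gripped in the ratchet clamp, the fixture with the toothed wheel and the long handle. Flip the small direction lever on its handle over to the other side, then swing the handle back and forth by its black grip until the sliding jaw stands at least 30 mm clear of the bearing. Move the jaw only by means of the handle, never by pushing it.

Things in the scene. Friction and masses are not known exactly. Their poses are not given: they have to be found in the camera images.
- clamp: Bolted ratchet clamp: grey plate 200 x 230 x 12 mm, toothed wheel (70 mm across), fixed jaw, bearing, sliding jaw. Origin: on the bench under the wheel's and handle's vertical axis. x points to the jaws, y where the sliding jaw opens, z up; plate x -50..150, y -100..130 mm. The handle points roughly along -x. The plain lever without a toothed wheel is not it.
- handle: Steel handle bar, top 72 mm up. Origin on the wheel's axis, 62 mm up; x runs along the bar to the grip 180 mm out (black round upright, 27 mm wide, 76 to 135 mm up, free to turn). Swings 0.55 rad either way from its start, stays where left. With the lever on its +y side, counterclockwise from above (~4 N) opens the jaw 20 mm per rad after up to 0.4 rad lost motion; the way back (2 N) runs free.
- pawl: Small direction lever on top of the bar, turning on a pin 52 mm from the wheel's axis. Origin: in its upright stud (12 mm wide, 80 to 118 mm above the bench), 42 mm from the pin towards the grip. It stands up to 0.4 rad off the bar, stud 16 mm to the handle's -y (tightens, as at the start) or +y (opens). Over-centre spring, 1.5 N: snaps over past the middle, maybe only to 6 mm on a tooth.
- jaw: Sliding dark steel jaw with its rack, 13 to 51 mm above the bench, behind the wheel. Its frame has the clamp's axes and coincides with the clamp's frame when the jaw is shut, as at the start; it slides along the clamp's +y, at most 60 mm, and stays where left. Shut, it stands 1 mm off the bearing (62 mm across), so the clear gap is its travel plus 1 mm.
There are look-alikes about, which are no part of the job. Leave any purple or red look-alike of the pawl alone.

How it is judged:
On the way, in this order (a step that is already met when the one before it is completed fails the run):
1. the direction lever is flipped to the opening side (y of pawl in the frame of handle above 0.002 m), for 0.2 s.
2. the jaw has opened 30 mm clear of the bearing (y of jaw in the frame of clamp above 0.029 m), for 0.2 s.
At the end, for the whole second after the job is handed in: The direction lever's stud stands on the opening side (over 2 mm to the handle's +y), the sliding jaw has travelled at least 29 mm (at least 30 mm clear of the bearing) and is at rest (y of pawl in the frame of handle above 0.002 m and y of jaw in the frame of clamp above 0.029 m and linear speed of jaw below 0.01 m/s); the robot touches nothing.
It fails at once if the robot pushes the sliding jaw directly (over 3 N) (contact force between any of the fingers, the arm and jaw above 3 N).
It also fails if it takes over 59 s, if anything falls off the work surface, if the arm or the gripper's body presses on something with over 40 N, if the wrist force passes 120 N, or if a joint passes its speed limit or range.

## Working session

There is one attempt and no reset: what is moved stays moved. The work goes in short steps, each a Python script; the robot and the scene stay as the last script left them, time stands still between calls to the robot, and variables do not carry over. Pictures are saved under pics/ and viewed, at most 10 in all, crops included, and the job is handed in when it is done.

```bash
mkdir -p pics; ls
cat > h.py <<'E'
import numpy as np, cv2
from cell import r
def cam(n,f=None):
    c=r.camera(n)
    if f: cv2.imwrite('pics/'+f,c['color'])
    return c
def K(c):
    f=200/np.tan(np.radians(c['fovy'])/2)
    return np.array([[f,0,c['cx']],[0,f,c['cy']],[0,0,1.]]), np.array([c['k1'],0,0,0.])
def ray(c,uv,z):
    k,d=K(c); R=cv2.Rodrigues(np.array(c['rvec'],float))[0]; t=np.array(c['tvec'],float)
    p=cv2.undistortPoints(np.array(uv,float).reshape(-1,1,2),k,d).reshape(-1,2)
    dirs=np.c_[p,np.ones(len(p))]@R; o=-R.T@t
    return o+dirs*((z-o[2])/dirs[:,2])[:,None]
def proj(c,P):
    k,d=K(c); return cv2.projectPoints(np.array(P,float).reshape(-1,1,3),np.array(c['rvec'],float),np.array(c['tvec'],float),k,d)[0].reshape(-1,2)
E
python3 - <<'E'
from h import *
for n in('scene','top'):
    c=cam(n,n+'0.png'); print(n,c['fovy'],c['k1'],c['rvec'],c['tvec'])
print(r.sense(),r.grasp_offset)
E
```

```text
pics
scene 42.45489907647623 -0.1553718641954181 [ 2.15114177  1.29790169 -0.44348816] [-0.2303959  -0.38052541  1.30352045]
top 52.56840093259251 -0.043879104705034894 [ 2.13566257 -2.12955349  0.19305952] [-0.08151846  0.56570701  0.66829815]
{'clock': 0.1, 'q': array([-1.01589339e+00,  3.59294860e-01,  1.11353338e-02, -2.83170094e-04,
       -1.22409091e+00, -2.88106775e-01]), 'qvel': array([-0.00129046, -0.00128004,  0.00128864,  0.00257158,  0.00112571,
       -0.00149405]), 'tau': array([-1.96590860e-03, -5.84763050e+01,  2.94109690e+01,  6.95466578e+00,
       -3.17375700e-03, -1.03419080e-05]), 'ee_pos': array([ 0.17785272, -0.65080969,  0.30306846]), 'orientation': array([ 4.17643589e-01, -3.11335217e+00, -2.25504798e-03]), 'force': array([-0.08973871, -0.71579931, -0.44088377]), 'moment': array([-0.01138377, -0.01149436, -0.06348486]), 'grasp_force': 0.0, 'opening': 0.99921188040634} 0.0539
```

View pics/scene0.png

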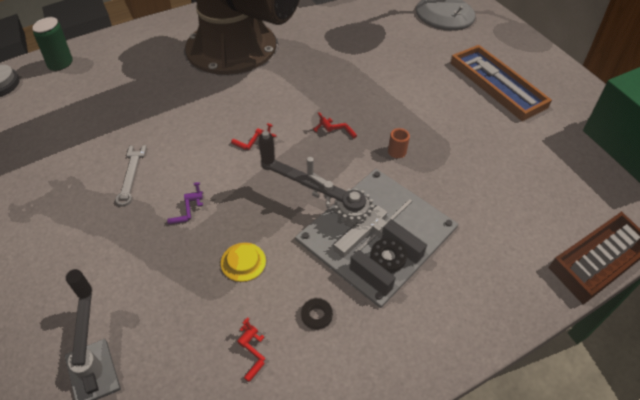

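View pics/top0.png

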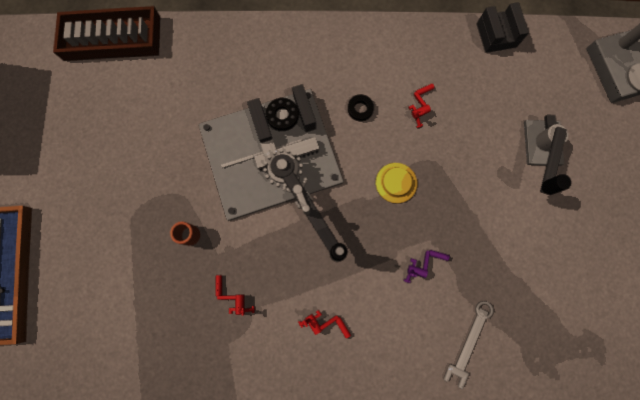

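Run:
```python
from h import *
a=cv2.imread('pics/top0.png')[80:280,190:390]; b=cv2.imread('pics/scene0.png')[110:310,230:480]
a=cv2.resize(a,None,fx=2.9,fy=2.9,interpolation=cv2.INTER_CUBIC);cv2.imwrite('pics/c1.png',cv2.convertScaleAbs(a,alpha=1.5))
b=cv2.resize(b,None,fx=2.9,fy=2.9,interpolation=cv2.INTER_CUBIC);cv2.imwrite('pics/c2.png',cv2.convertScaleAbs(b,alpha=1.5))
c=r.camera('top'); s=r.camera('scene')
print(ray(c,[(283,166)],.075),ray(c,[(339,252)],.135),ray(s,[(267,136)],.135), ray(s,[(355,200)],.075))
print(ray(c,[(207,127),(232,211),(335,178)],.012))
```

```text
[[ 0.62519812 -0.00984876  0.075     ]] [[ 0.47374996 -0.10384217  0.135     ]] [[ 0.47654306 -0.10114829  0.135     ]] [[ 0.63308037 -0.00881876  0.075     ]]
[[ 0.71994272  0.14536617  0.012     ]
 [ 0.55545652  0.08961703  0.012     ]
 [ 0.61917333 -0.1024068   0.012     ]]
```

View pics/c1.png

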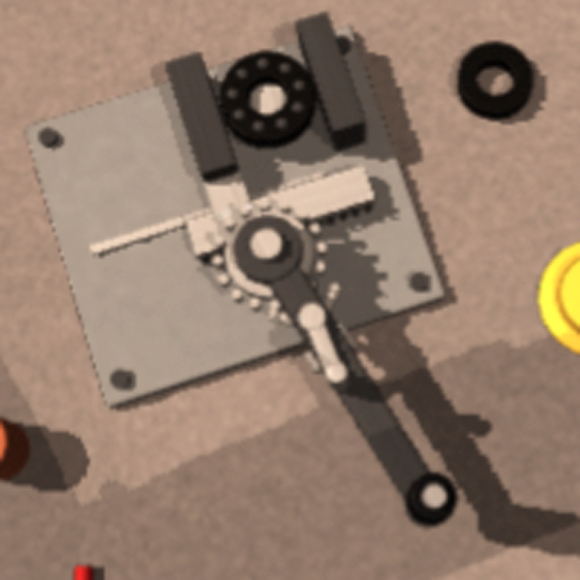

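View pics/c2.png

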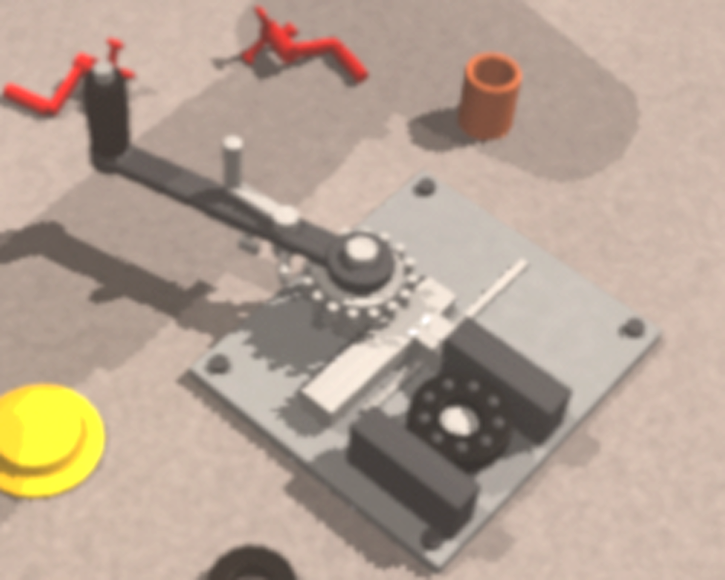

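Top view: hub (283,166), grip (339,251), stud (306,208) on the image-left side, which is the handle's -y (tightening). The scene view agrees: stud top (310,159), grip (266,135).

```bash
cat >> h.py <<'E'
from scipy.spatial.transform import Rotation as Ro
def ori(ang):
    u=np.array([np.cos(ang),np.sin(ang),0]);z=np.array([0,0,-1.])
    return Ro.from_matrix(np.c_[np.cross(u,z),u,z]).as_rotvec()
def best(p,ang):   # pick half turn with least joint-6 excursion
    o=[(abs(q[5]),a) for a in (ang,ang+np.pi) if (q:=r.solve_ik(p,ori(a))) is not None]
    return min(o)[1]
def tri(c,uv,s,uv2):
    a0,a1=ray(c,[uv],0)[0],ray(c,[uv],.2)[0];b0,b1=ray(s,[uv2],0)[0],ray(s,[uv2],.2)[0]
    M=np.c_[a1-a0,-(b1-b0)];k=np.linalg.lstsq(M,b0-a0,rcond=None)[0]
    p,q=a0+k[0]*(a1-a0),b0+k[1]*(b1-b0); return (p+q)/2,np.linalg.norm(p-q)
E
python3 - <<'E'
from h import *
c=r.camera('top'); s=r.camera('scene')
g=tri(c,(339.3,251),s,(265.9,134.8)); st=tri(c,(306.5,207.6),s,(310.3,159)); hub=tri(c,(282,164),s,(354.8,195.5))
print(g,st,hub)
g,st,hub=g[0][:2],st[0][:2],hub[0][:2]
d=g-hub;L=np.linalg.norm(d);d/=L;n=np.array([-d[1],d[0]])
print('L',L,'ang',np.arctan2(d[1],d[0]),'stud in handle',(st-hub)@d,(st-hub)@n)
th=np.arctan2(d[1],d[0])
p=st-.035*n; a=best([*p,.17],th); print(p,a,r.solve_ik([*p,.17],ori(a)))
E
```

```text
(array([ 0.47540569, -0.10343277,  0.13793818]), np.float64(0.0015937162039237527)) (array([ 0.5456466 , -0.05199996,  0.11688656]), np.float64(0.001948638589297384)) (array([ 0.62768727, -0.00763543,  0.08051468]), np.float64(0.0020370367505343195))
L 0.1799077829414109 ang -2.580064576254016 stud in handle 0.09306593894707267 -0.006133010499698268
[ 0.52700979 -0.02237447] -2.580064576254016 [ 3.29712936e-01  2.48229535e-01 -4.87864617e-01  4.44089210e-16
 -8.34702175e-01  2.31815141e-01]
```

```bash
cat >> h.py <<'E'
hub=np.array([.6277,-.0076]);TH=-2.580
def H(x,y,z,th=TH):
    d=np.array([np.cos(th),np.sin(th)]);return [*(hub+x*d+y*np.array([-d[1],d[0]])),z]
E
python3 - <<'E'
from h import *
o=ori(TH)
r.move_gripper(0.0)
r.movep(H(.094,-.048,.30),o)
r.move_linear(H(.094,-.048,.168),v=.15)
f0=r.sense()['force']
for y in np.arange(-.036,-.003,.004):
    r.move_linear(H(.094,y,.168),v=.04); print(round(y,3),np.round(r.sense()['force']-f0,1))
cam('scene','s2.png')
r.move_linear(H(.094,-.05,.168),v=.15)
r.move_linear(H(.094,-.05,.25),v=.2)
r.movep(H(.10,-.20,.30),o)
c=cam('top'); s=cam('scene'); print(r.sense()['clock'])
im=np.hstack([cv2.resize(c['color'][120:270,220:380],None,fx=2.5,fy=2.5),cv2.resize(s['color'][120:270,240:400],None,fx=2.5,fy=2.5)])
cv2.imwrite('pics/flip.png',cv2.convertScaleAbs(im,alpha=1.5))
E
```

```text
-0.036 [ 0.4  1.1 -0.4]
-0.032 [ 0.2  0.3 -0.5]
-0.028 [0.  1.7 0.3]
-0.024 [-0.2  1.2 -0.1]
-0.02 [-0.6  0.5 -0. ]
-0.016 [ 0.4  0.5 -0.3]
-0.012 [-0.2  1.  -0.3]
-0.008 [-0.   0.2 -1. ]
-0.004 [-1.3  0.6  0. ]
8.95
```

View pics/flip.png

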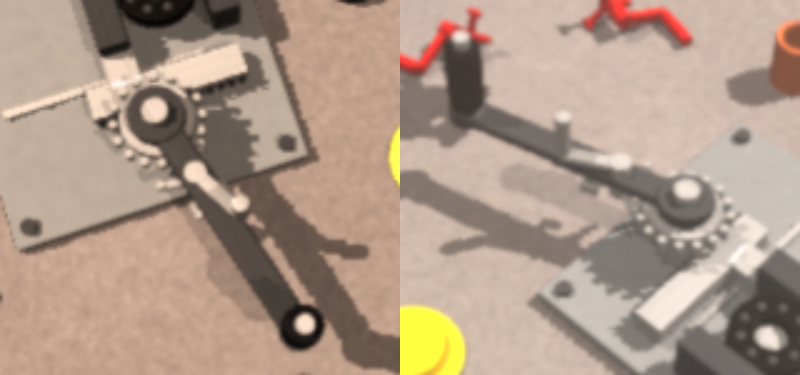

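Top crop: the stud (240,204) now stands to the right of the bar, on the handle's +y, and the handle has not moved. The lever is flipped, so next comes swinging the grip.

```bash
cat > sw.py <<'E'
from h import *
Z=.160;S=-1
def go(th0,th1,n=6,v=.16,stop=22):
    for th in np.linspace(th0,th1,n+1)[1:]:
        r.move_linear(H(.18,0,Z,th),v=v,orientation=ori(th+S*np.pi/2))
        f=r.sense()['force'];d=np.array([np.cos(th),np.sin(th)]);R=f[:2]@d;T=f[:2]@np.array([-d[1],d[0]])
        if abs(T)>stop or abs(R)>stop: print('force stop',th-TH,R,T);return th
    print('end',round(th-TH,3),'rad/tan',round(R,1),round(T,1),round(r.sense()['clock'],1));return th
E
python3 - <<'E'
import sw; from sw import *
for S in(-1,1):
    print(S,[None if (q:=r.solve_ik(H(.18,0,Z,TH+t),ori(TH+t+S*np.pi/2))) is None else np.round(q[[3,4,5]],2) for t in(-.53,0,.53)])
sw.S=best(H(.18,0,Z),TH+np.pi/2)-TH; sw.S=-1 if sw.S>np.pi else 1
print('S',sw.S)
open('S.txt','w').write(str(sw.S))
r.movep(H(.18,0,.30),ori(TH+sw.S*np.pi/2)); r.move_gripper(.6)
r.move_linear(H(.18,0,Z),v=.12,contact_N=12); r.move_gripper(.37)
print(r.sense()['ee_pos'],r.sense()['opening'],r.sense()['force'],r.sense()['clock'])
s=cam('scene'); cv2.imwrite('pics/grip.png',cv2.convertScaleAbs(cv2.resize(s['color'][40:240,180:400],None,fx=2.5,fy=2.5),alpha=1.5))
E
```

```text
-1 [array([ 0.  , -0.77, -1.95]), array([ 0.  , -0.79, -1.2 ]), array([ 0.  , -0.84, -0.52])]
1 [array([ 0.  , -0.77,  1.19]), array([ 0.  , -0.79,  1.94]), array([ 0.  , -0.84,  2.62])]
S -1
[ 0.47583759 -0.10350694  0.16055125] 0.366436027128103 [ 0.82493944 -2.38556466  0.73340323] 12.1417
```

View pics/grip.png

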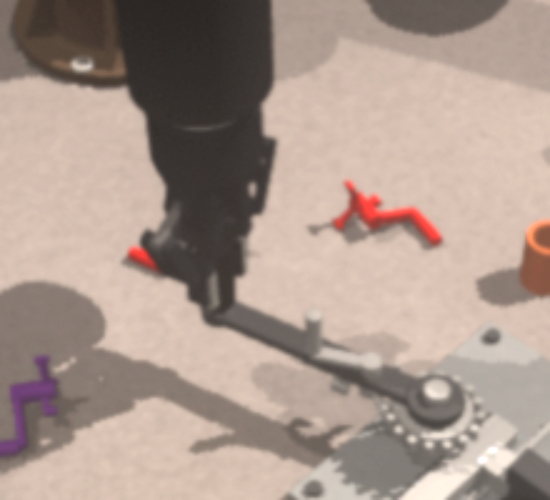

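The fingers cage the grip at about (210,290) in the crop. Swinging now.

Run:
```python
from sw import *
a=go(TH,TH+.52)
a=go(a,TH-.52); a=go(a,TH+.52)
c=cam('top');cv2.imwrite('pics/m1.png',cv2.convertScaleAbs(cv2.resize(c['color'][80:240,190:390],None,fx=2.9,fy=2.9),alpha=1.5))
print(a-TH)
```

```text
end 0.52 rad/tan 0.1 0.1 13.7
end -0.52 rad/tan -0.0 0.0 15.8
end 0.52 rad/tan 0.2 0.3 17.8
0.52
```

View pics/m1.png

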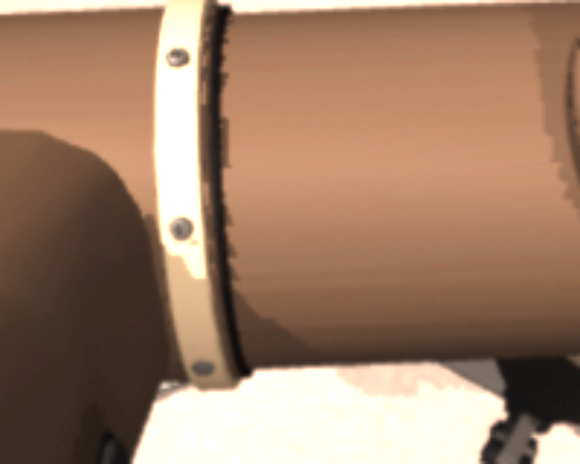

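The arm hides the jaw in the top view. I'll do one more stroke and look with the scene camera.

Run:
```python
from sw import *
a=TH+.52
a=go(a,TH-.52); a=go(a,TH+.52)
c=cam('scene');cv2.imwrite('pics/m2.png',cv2.convertScaleAbs(cv2.resize(c['color'][110:310,230:480],None,fx=2.9,fy=2.9),alpha=1.5))
```

```text
end -0.52 rad/tan 0.7 -0.2 19.9
end 0.52 rad/tan 0.9 -0.1 22.0
```

View pics/m2.png

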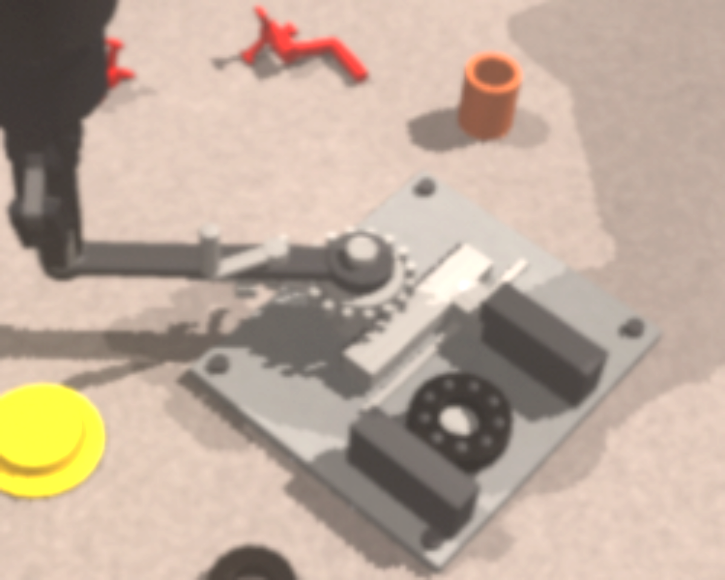

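Scene crop: the jaw's right top corner has moved from about (570,392) to (607,353). I'll measure that travel, then add a stroke if it falls short.

Run:
```python
from sw import *
c=r.camera('scene')
f=lambda u:ray(c,[(u[0]/2.9+230,u[1]/2.9+110)],.051)[0]
print(np.linalg.norm(f((607,353))-f((570,392))),np.linalg.norm(f((490,262))-f((453,297))))
a=TH+.52
a=go(a,TH-.52); a=go(a,TH+.52)
c=cam('scene');cv2.imwrite('pics/m3.png',cv2.convertScaleAbs(cv2.resize(c['color'][110:310,230:480],None,fx=2.9,fy=2.9),alpha=1.5))
```

```text
0.038120974768249646 0.03743709362801062
end -0.52 rad/tan 0.3 0.4 24.2
end 0.52 rad/tan -0.3 -1.4 26.2
```

View pics/m3.png

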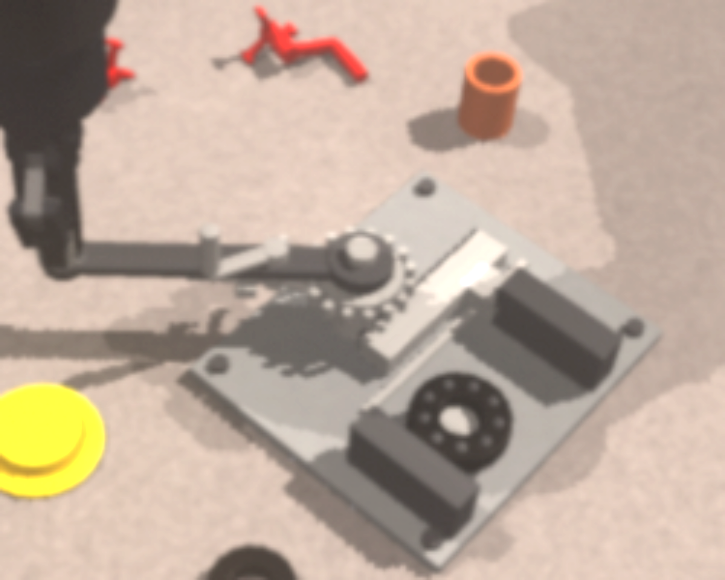

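The jaw now stands about 50 mm clear, with the right top corner at (621,338). The stud at (208,240) is still on the +y side. I'll release, retreat and hand in.

Run:
```python
from sw import *
th=TH+.52
r.move_gripper(.6)
r.move_linear(H(.18,0,.28,th),v=.12); r.hold(.4)
print(r.sense()['clock'],r.sense()['force']); print(r.close_job())
```

```text
28.1667 [ 0.65644733  0.52336515 -0.20515134]
the job is handed in; nothing more can be done
None
```

I flipped the direction lever to the opening side and swung the handle until the sliding jaw stood roughly 50 mm clear of the bearing (a camera estimate). The robot was clear of everything when I handed the job in at 28 s; no verdict came back.

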